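Fetch the hemmed-in sample tin for weighing

ROBOT

A 6-joint arm with a two-finger parallel gripper is mounted at the origin on the work surface. World frame = base frame: x ahead of the robot, y to its left, z up, the work surface at z = 0. Lengths are in m, angles in degrees, forces in N, time in s.
With the tool pointing down it reaches from about 0.4 to 0.825 m from the base axis. Payload 7 kg.
Tool frame: the origin (TCP) lies between the finger pads; the fingertips stand 19 mm ahead of it and the grasp point (between the pads) is the TCP; z points along the fingers, y is the line along which they close (so a half turn about z gives the same grasp; the last joint's range is limited). The gripper opens to 88 mm and grips with 3 to 60 N. Pads are 19 mm wide; open, the fingers measure 130 mm over their backs; the gripper's body (78 mm by 193 mm) begins 47 mm behind the grasp point.
Start: joints at [-57.29, 20.546, 0.682, 0, -70.136, -16.507], TCP at [0.188, -0.648, 0.246] pointing down, gripper open.
Joint ranges: [-176.03, 176.03], [-82.01, 121.73], [-58.28, 71.71], [-173.87, 95.51], [-174.79, -0.11], [-173.66, 173.66]. Speed limits (degrees/s): [136.94, 136.94, 172.46, 180, 180, 180].

INTERFACE

Orientations are given as [roll, pitch, yaw] about the fixed x, y, z axes, in that order (R = Rz(yaw) Ry(pitch) Rx(roll)).
In Python, from plant import get_obs, snapshot, close_job, spot_in, spot_point gives the robot as it stands.
- The arm moves only by the tool play_rows, never from a script. Its argument "plan" is a list of rows, each a list of 6 numbers: the shift along the tool's x, y, z in cm, then the turn, a rotation vector about the tool's x, y, z in degrees. A call has 1 to 20 rows; each row shifts and turns the commanded pose from where the row before left it, along the tool's axes as they then stand; what a row does not reach is not made up. A row lasts 1/12 s, in which the tool goes at most 41.7 mm and 7.16 degrees, less where a joint would pass 70% of its speed; a pose out of reach is approached as far as the arm can. A call is refused whole if a number of a shift passes 4.17 or a number of a turn 7.16, either way. A call with a gripper value outside its range is refused whole. "grip" is the finger opening in cm, from 0 to 8.76, set as the call begins (left out, the last holds). The fingers move at their own pace and stop on an object; the grip force is fixed at half the most. Time passes only in rows, so rows that do not move let the fingers close. It gives the time, the measured TCP pose, the force, the opening and the grip force at its end, in the units of the state.
- get_obs(): the state, without advancing time (a new reading comes with each control period).
- snapshot(name): name is "scene" or "top" or "wrist"; returns a dict with "frame" (400x640x3 uint8, red, green, blue), "fx", "fy", "cx", "cy" (pixels), "k1" (the pictures are not rectified: a ray, as slopes to the right and down, at radius r is drawn at 1 + k1 r^2 times it, then the intrinsics apply), "position" and "attitude" of the camera in the world. Camera axes: x right, y down, z forward; pixel columns grow to the right and rows downward; lengths in m; the calibration is good to about 2 mm. A picture is of the moment at which its call begins. There is no depth.
- close_job(): hands the job in; it is judged then, once.
Trained networks look in the newest picture that a camera, given by its name, has taken for a name from the list of things; names that differ only in an ending like _2 or _b are one class to them, and where a whole thing is asked for, a point or a joint stands for the part that bears it (a point fixed in the world has none). Each returns a list of dicts, best first, with "score" (0 to 1); they miss things now and then, are a little off and sometimes report something else, mostly with a low value. They report only what shows in the picture. A call takes as long as a camera call. They do not tell look-alikes from the thing itself.
- spot_in(camera, thing): "position" ([x, y, z] in m, in world coordinates, good to about 4 mm: the middle of the surface that is visible of it).
- spot_point(camera, thing): "position" ([x, y, z] in m, in world coordinates, good to about 4 mm: a listed point, or the origin of a listed thing).
The state is a dict: "clock": time; "joint_pos": joint angles; "qvel": joint speeds; "tau": joint torques, N m; "tool_pos": TCP position; "orientation": TCP orientation; "force": force on the tool from outside, world axes, zero at the start; "moment": the same for the moment, N m; "opening": finger opening in m; "gripper_force": force on a finger pad.
Only numpy, scipy, OpenCV 4.12 (cv2) and the standard library are available. Lean on these libraries where they do the work, as an engineer would, in place of code of your own. Each camera call takes 0.05 s, during which the arm holds its last target. There are 200 camera calls.

TASK

The round aluminium sample tin in the steel rack is hemmed in by the two pink quartz crystals: first stand both crystals aside on the cork mat, then take out the tin and set it in the middle of the balance pan, and only then put each crystal back in the rack on the very spot where it stood at the start. Keep the tin and the crystals upright throughout, and leave everything else on the bench where it is.

Things in the scene. Friction and masses are not known exactly. Their poses are not given: they have to be found in the camera images.
- slim_crystal_centre (a point): centre of the slim rose-quartz crystal, the taller and thinner of the two: an upright six-sided prism 106 mm tall (prism up to 82 mm, then a point), 34 mm across its edges and 29 mm across its flats, 0.2 kg. Origin on its axis 53 mm above its underside; z is up, two flats face its own +y and -y, edges face +x and -x. It starts standing in the rack at one end of the channel.
- stout_crystal_centre (a point): centre of the stout rose-quartz crystal, the shorter and thicker of the two: an upright six-sided prism 74 mm tall (prism up to 54 mm, then a point), 48 mm across its edges and 42 mm across its flats, 0.24 kg. Origin on its axis 37 mm above its underside; z is up, two flats face its own +y and -y, edges face +x and -x. It starts standing in the rack at the other end of the channel.
- tin_centre (a point): centre of the closed, slightly dented round aluminium sample tin, 54 mm in diameter and 44 mm tall, 0.18 kg; the point lies 22 mm above its underside, z is up. It starts in the channel at the middle of the rack, about 8 to 19 mm from each crystal.
- rack: fixed steel rack: base plate 200 (x) by 90 mm (y), 4 mm thick, origin under its centre. At its middle two cheeks form a channel along x: 64 mm long, 3 mm thick, inner faces 37 mm either side of the centre line, tops 52 mm above the bench, so the tin is gripped only along x, fingers in at both ends. The crystals stand on the plate 60 mm from its centre towards +x and -x; which is which varies.
- mat: fixed flat cork mat, 180 mm (its x) by 130 mm (its y), 4 mm thick, the side area for the crystals; origin at the centre of its underside, on the bench.
- pan_centre (a point): centre of the top face of the round steel pan, 116 mm in diameter, 62 mm above the bench, on a fixed white laboratory balance (200 by 160 mm, 49 mm high; a dark display panel at its end towards its own -x). The pan does not give. x and y are the balance's axes; the pan lies 25 mm from the middle of the balance towards its +x.
- hammer: bystander, leave alone: rusty iron rock hammer lying on the bench, 290 mm long with a 155 mm head, 30 mm high; origin on the bench under the handle, x along the handle to the head.
- card_holder: bystander, leave alone: green plastic holder with grain-size cards, 50 by 100 mm, 79 mm high with its cards; origin at the centre of its underside.
- grey_rock: bystander, leave alone: small grey-brown rock, 42 mm across and 28 mm high, lying on the bench beside the rack; origin at the centre of its underside.
- lens: bystander, leave alone: folding hand lens, 26 by 53 mm, 16 mm high, lying on the bench by the end of the mat; origin under the round lens.
Things that resemble listed ones, but are neither listed nor needed, are in the scene too. Leave any green or purple look-alike of the part that bears stout_crystal_centre alone.

How it is judged (in metres and radians):
On the way, in this order (a step that is already met when the one before it is completed fails the run):
1. both crystals stand released on the cork mat while the tin is still in the rack (x of slim_crystal_centre in the frame of mat between -0.08 and 0.08 m and y of slim_crystal_centre in the frame of mat between -0.055 and 0.055 m and z of slim_crystal_centre in the frame of mat below 0.065 m and contact force between the fingers and slim_crystal below 0.1 N and linear speed of each of slim_crystal, stout_crystal below 0.02 m/s and angular speed of each of slim_crystal, stout_crystal below 0.2 rad/s and angle between each of slim_crystal_centre, stout_crystal_centre's own z axis and vertical below 0.15 rad and x of stout_crystal_centre in the frame of mat between -0.08 and 0.08 m and y of stout_crystal_centre in the frame of mat between -0.055 and 0.055 m and z of stout_crystal_centre in the frame of mat below 0.049 m and contact force between the fingers and stout_crystal below 0.1 N and distance of tin_centre from where it was at the start of the episode below 0.02 m), for 0.2 s.
2. the tin stands released in the middle of the balance pan while both crystals still stand on the mat (horizontal distance between tin_centre and pan_centre below 0.015 m and z of tin_centre in the frame of pan_centre between 0.017 and 0.027 m and contact force between the fingers and tin below 0.1 N and linear speed of each of tin, slim_crystal, stout_crystal below 0.02 m/s and angular speed of each of tin, slim_crystal, stout_crystal below 0.2 rad/s and angle between each of tin_centre, slim_crystal_centre, stout_crystal_centre's own z axis and vertical below 0.15 rad and x of slim_crystal_centre in the frame of mat between -0.08 and 0.08 m and y of slim_crystal_centre in the frame of mat between -0.055 and 0.055 m and z of slim_crystal_centre in the frame of mat below 0.065 m and contact force between the fingers and slim_crystal below 0.1 N and x of stout_crystal_centre in the frame of mat between -0.08 and 0.08 m and y of stout_crystal_centre in the frame of mat between -0.055 and 0.055 m and z of stout_crystal_centre in the frame of mat below 0.049 m and contact force between the fingers and stout_crystal below 0.1 N), for 0.2 s.
At the end, for the whole second after the job is handed in: The tin stands upright on the balance pan, its centre within 15 mm of the pan's centre; each crystal stands upright in the rack with its centre within 15 mm of where it was at the start (its turn about the vertical is free); all three are released and at rest (horizontal distance between tin_centre and pan_centre below 0.015 m and z of tin_centre in the frame of pan_centre between 0.017 and 0.027 m and contact force between the fingers and tin below 0.1 N and linear speed of each of tin, slim_crystal, stout_crystal below 0.02 m/s and angular speed of each of tin, slim_crystal, stout_crystal below 0.2 rad/s and angle between each of tin_centre, slim_crystal_centre, stout_crystal_centre's own z axis and vertical below 0.15 rad and distance of each of slim_crystal_centre, stout_crystal_centre from where it was at the start of the episode below 0.015 m and contact force between the fingers and slim_crystal below 0.1 N and contact force between the fingers and stout_crystal below 0.1 N); the robot touches nothing.
It fails at once if a crystal or the tin is tipped by more than about 40 degrees (angle between any of slim_crystal_centre, stout_crystal_centre, tin_centre's own z axis and vertical above 0.7 rad).
It fails at once if the hammer, card holder, small rock or lens is shifted by more than 20 mm (distance of any of hammer, card_holder, grey_rock, lens from where it was at the start of the episode above 0.02 m).
It also fails if it takes over 141 s, if anything falls off the work surface, if the arm or the gripper's body presses on something with over 40 N, if the wrist force passes 120 N, or if a joint passes its speed limit or range.

## Working session

There is one attempt and no reset: what is moved stays moved. The work goes in short steps, Python scripts to look and compute and a tool call to move; the robot and the scene stay as the last step left them, time stands still between calls to the robot, and variables do not carry over. Pictures are saved under pics/ and viewed, at most 14 in all, crops included, and the job is handed in when it is done.

Besides the shell and the picture viewer there is one more tool, called after "Emit:" as a command line: name --pt "numbers of a row" for each row, then --argument value for the rest. play_rows: Moves the arm, as the interface text tells. Its arguments: {"type":"object","properties":{"plan":{"type":"array","items":{"type":"array","items":{"type":"number"}}},"grip":{"type":"number"}},"required":["plan"]}

```bash
mkdir -p pics; cat > h.py <<'E'
import cv2,numpy as np
from plant import *
def shot(cam,fn=None):
    s=snapshot(cam)
    if fn: cv2.imwrite('pics/'+fn,s['frame'][:,:,::-1])
    return s
E
python3 - <<'E'
from h import *
o=get_obs();print(o)
for c in ['top','scene']:
    s=shot(c,c+'0.png');print(c,[s[k] for k in ('fx','fy','cx','cy','k1','position','attitude')])
    for t in ['slim_crystal_centre','stout_crystal_centre','tin_centre','rack','mat','pan_centre','hammer','card_holder','grey_rock','lens']:
        print(t,[(np.round(d['position'],3).tolist(),round(d['score'],2)) for d in spot_point(c,t)])
E
```

```text
{'clock': 0.0, 'joint_pos': array([-5.72896342e+01,  2.05926354e+01,  6.33404941e-01, -1.82930531e-02,
       -7.01354354e+01, -1.65055003e+01]), 'qvel': array([ 0.01575322, -0.04688964,  0.03133372, -0.01822149, -0.01190479,
        0.00285962]), 'tau': array([-2.40064801e-03, -5.82717848e+01,  2.93063021e+01,  6.99699238e+00,
        7.01095909e-03, -1.50698093e-04]), 'tool_pos': array([ 0.18819883, -0.64776083,  0.24461205]), 'orientation': array([ 1.79904349e+02, -1.04097786e-02, -1.63801356e+02]), 'force': array([ 0.05411276, -0.71898509, -0.37638442]), 'moment': array([0.00519799, 0.00773849, 0.03194897]), 'gripper_force': 0.0, 'opening': 0.08766434349707874}
top [375.71964900963945, 375.71964900963945, 318.1268916363305, 189.6092525188794, 0.007682426817221354, array([0.52936027, 0.02853553, 0.84763158]), array([-175.0055076 ,   -0.34801039,  -90.789606  ])]
slim_crystal_centre []
stout_crystal_centre [([0.393, -0.057, 0.035], 0.66), ([0.471, 0.101, 0.034], 0.65), ([0.487, -0.01, 0.039], 0.57)]
tin_centre [([0.544, -0.008, 0.027], 0.91)]
rack [([0.554, -0.016, -0.002], 0.86)]

[... 206 characters left out ...]

scene [464.2060100821148, 464.2060100821148, 324.51238626349704, 202.73839947517865, -0.05467449856461201, array([1.22260431, 0.58675487, 0.71190126]), array([-127.73650387,   -1.36698112,  132.79546132])]
slim_crystal_centre [([0.614, -0.017, 0.059], 0.7)]
stout_crystal_centre [([0.488, -0.012, 0.04], 0.94), ([0.394, -0.056, 0.039], 0.87), ([0.477, 0.099, 0.038], 0.57)]
tin_centre [([0.55, -0.013, 0.025], 0.69)]
rack [([0.553, -0.014, 0.0], 0.57)]
mat [([0.535, -0.276, -0.005], 0.7)]
pan_centre []
hammer [([0.784, -0.158, 0.002], 0.61)]
card_holder [([0.784, 0.221, 0.002], 0.78), ([0.487, -0.011, 0.036], 0.25)]
grey_rock [([0.562, 0.073, -0.001], 0.53)]
lens [([0.421, -0.258, -0.0], 0.69)]
```

View pics/top0.png

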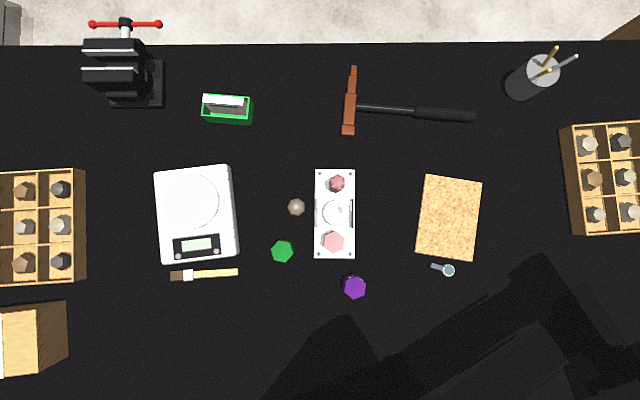

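View pics/scene0.png

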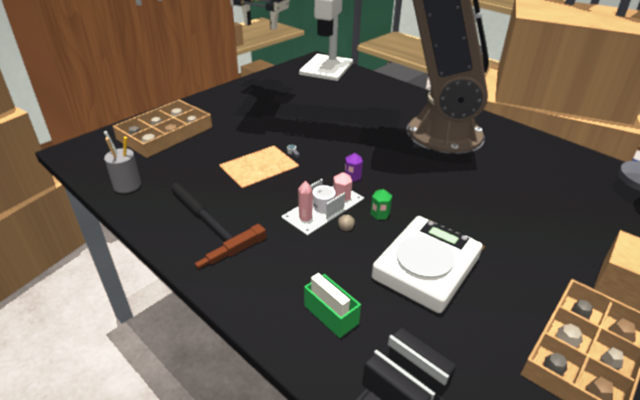

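Top view shows up = +x, left = +y. The rack is at cols 314–355 with slim crystal (337,183), tin (334,213) and stout crystal (333,241). The mat is around (449,218), the pan around (192,203), and the green and purple look-alikes at (282,251) and (354,287). The scene view agrees. Moving to hover above the rack for a near look.

Emit:
play_rows --pt "-2.6 2.5 -0.2 0 0 0" --pt "-2.6 2.5 -0.2 0 0 0" --pt "-2.6 2.5 -0.2 0 0 0" --pt "-2.6 2.5 -0.2 0 0 0" --pt "-2.6 2.5 -0.2 0 0 0" --pt "-2.6 2.5 -0.2 0 0 0" --pt "-2.6 2.5 -0.2 0 0 0" --pt "-2.6 2.5 -0.2 0 0 0" --pt "-2.6 2.5 -0.2 0 0 0" --pt "-2.6 2.5 -0.2 0 0 0" --pt "-2.6 2.5 -0.2 0 0 0" --pt "-2.6 2.5 -0.2 0 0 0" --pt "-2.6 2.5 -0.2 0 0 0" --pt "-2.6 2.5 -0.2 0 0 0" --pt "-2.6 2.5 -0.2 0 0 0" --pt "-2.6 2.5 -0.2 0 0 0" --pt "0 0 0 0 0 5.4" --pt "0 0 0 0 0 5.4" --pt "0 0 0 0 0 5.4" --pt "0 0 0 0 0 0" --grip 8.76

```text
clock: 2.77
tool_pos: [0.4763, -0.1476, 0.2776]
orientation: [180.0, 0.0, 179.8]
force: [-0.2, 0.3, -0.8]
opening: 0.0877
gripper_force: 0.0
```

```bash
python3 - <<'E'
from h import *
o=get_obs();print(o['tool_pos'],o['orientation'],o['joint_pos'],o['clock'])
s=shot('wrist','w1.png');print([s[k] for k in ('fx','cx','cy','k1','position','attitude')])
for t in ['slim_crystal_centre','stout_crystal_centre','tin_centre','rack','mat']:
    print(t,[(np.round(d['position'],3).tolist(),round(d['score'],2)) for d in spot_point('wrist',t)])
E
```

```text
[ 0.47632388 -0.14756182  0.27764156] [1.79996665e+02 1.04483600e-02 1.79807294e+02] [ 5.40654963e+00  2.50441544e+00 -1.80984024e+01 -2.45657559e-03
 -6.93864583e+01 -9.55983907e+01] 2.7667
[277.03933176458526, 320.51061567447243, 198.30405379664137, -0.002638264161728477, array([ 0.40975239, -0.14889132,  0.41831137]), array([1.65332184e+02, 8.06699641e-02, 8.97999377e+01])]
slim_crystal_centre [([0.612, -0.022, 0.058], 0.57), ([0.562, 0.073, -0.0], 0.32)]
stout_crystal_centre [([0.491, -0.009, 0.036], 0.89), ([0.394, -0.055, 0.036], 0.67)]
tin_centre [([0.547, -0.018, 0.026], 0.67)]
rack [([0.551, -0.013, 0.002], 0.93)]
mat [([0.536, -0.271, -0.003], 0.91)]
```

View pics/w1.png

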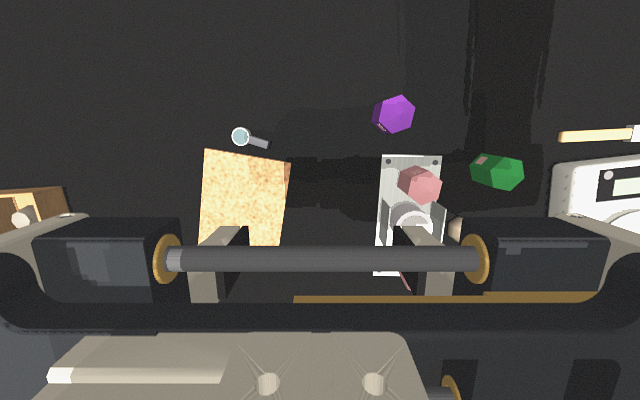

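The wrist view shows the mat (245,195), stout crystal (419,185), tin (411,217) and rack edge (382–441,155). The slim crystal is hidden behind the finger. I'll fit the mat and rack from the top picture and enlarge the crystals to read how they are turned.

```bash
cat >> h.py <<'E'
from scipy.spatial.transform import Rotation as Ro
def unproj(s,uv,z):
    uv=np.atleast_2d(np.array(uv,float)); d=(uv-[s['cx'],s['cy']])/s['fx']; q=d.copy()
    for _ in range(8): q=d/(1+s['k1']*(q**2).sum(1,keepdims=True))
    R=Ro.from_euler('xyz',s['attitude'],degrees=True).as_matrix()
    r=np.c_[q,np.ones(len(q))]@R.T
    return s['position']+r*((z-s['position'][2])/r[:,2])[:,None]
def proj(s,P):
    R=Ro.from_euler('xyz',s['attitude'],degrees=True).as_matrix()
    p=(np.atleast_2d(P)-s['position'])@R; q=p[:,:2]/p[:,2:]
    return q*(1+s['k1']*(q**2).sum(1,keepdims=True))*s['fx']+[s['cx'],s['cy']]
def big(m,roi):
    x0,y0,x1,y1=roi; k=np.zeros(m.shape[:2],np.uint8); k[y0:y1,x0:x1]=m[y0:y1,x0:x1]
    c,_=cv2.findContours(k,0,2); return max(c,key=cv2.contourArea)
E
python3 - <<'E'
from h import *
s=snapshot('top'); f=cv2.imread('pics/top0.png'); hsv=cv2.cvtColor(f,cv2.COLOR_BGR2HSV)
for n,m,roi,z in [('mat',(hsv[...,0]>8)&(hsv[...,0]<30)&(hsv[...,2]>110)&(hsv[...,1]>50),(400,165,500,263),.004),('rack',hsv[...,2]>60,(308,160,362,265),.004)]:
    c=big(m.astype(np.uint8),roi); P=unproj(s,c[:,0,:],z)[:,:2]
    r=cv2.minAreaRect((P*1000).astype(np.float32)); print(n,r)
c=f[160:265,305:365]; a=cv2.resize(c,None,fx=5.5,fy=5.5,interpolation=cv2.INTER_CUBIC)
sc=cv2.imread('pics/scene0.png')[170:235,275:365]; b=cv2.resize(sc,None,fx=5,fy=5,interpolation=cv2.INTER_CUBIC)
h=np.zeros((578,790,3),np.uint8); h[:a.shape[0],:a.shape[1]]=a[:578]; h[:b.shape[0],335:335+b.shape[1]]=b[:,:455]
cv2.imwrite('pics/crop1.png',h)
# pan: bright disc edges
b=f[155:260,145:245]; cv2.imwrite('pics/pan.png',cv2.resize(b,None,fx=5,fy=5,interpolation=cv2.INTER_CUBIC))
print(proj(s,[[.574,.297,.062],[.55,-.013,.048]]))
E
```

```text
mat ((537.8546752929688, -268.5027770996094), (130.6042022705078, 180.35426330566406), 79.76692199707031)
rack ((549.8677368164062, -11.812408447265625), (91.02336120605469, 199.94615173339844), 88.72859954833984)
[[186.87387963 202.77818504]
 [335.24628463 212.42920458]]
```

View pics/crop1.png

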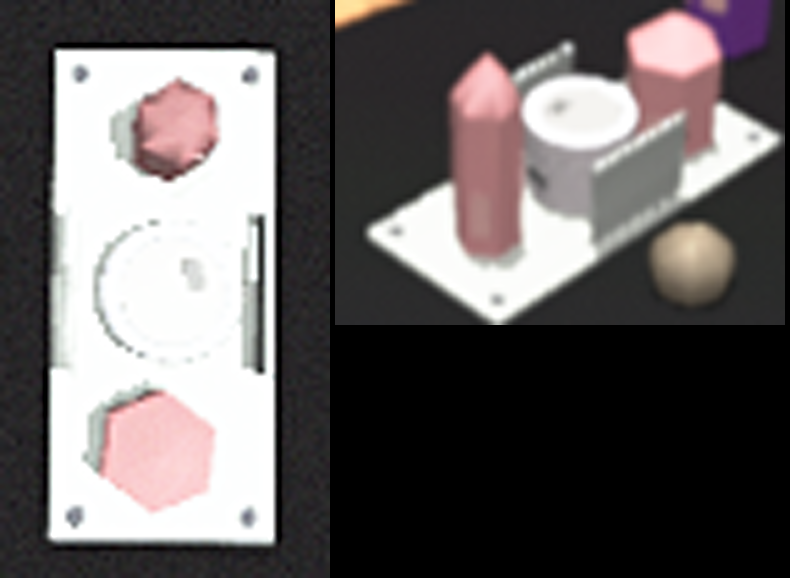

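View pics/pan.png

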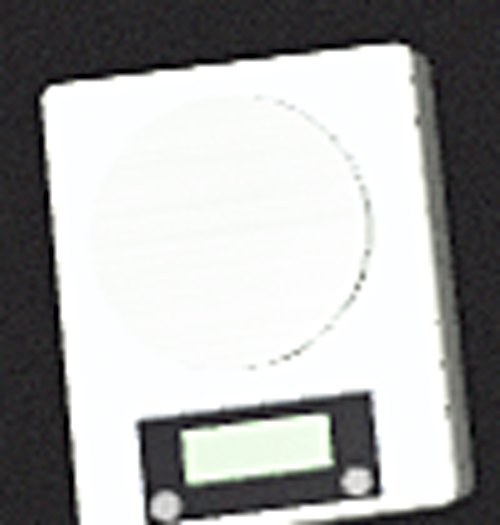

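The crops show both crystals with edges towards ±x and flats towards ±y to within a few degrees (stout outline centre (333.5,241.8), slim (336.8,183.6) in the top picture). The tin's top is at (335.5,212.7) and the pan's circle is centred at about (191,201), radius 28 px.

```bash
python3 - <<'E'
from h import *
s=snapshot('top')
for n,uv,z in [('stout',(333.1,241.4),.058),('slim',(336.4,183.2),.086),('tin',(335.1,212.3),.048),('pan',(190.9,200.9),.062)]:
    print(n,unproj(s,uv,z)[0].round(4))
f=cv2.imread('pics/top0.png').astype(int); pk=((f[...,2]-f[...,1]>22)).astype(np.uint8)
for n,roi,z in [('slim',(320,165,352,200),.086),('stout',(315,222,355,260),.058)]:
    c=big(pk,roi); P=unproj(s,c[:,0,:],z)[:,:2]*1000
    e=[(a,np.ptp(P@[-np.sin(np.radians(a)),np.cos(np.radians(a))])) for a in range(-30,31,3)]
    print(n,P.min(0).round(1),P.max(0).round(1),[(a,round(w,1)) for a,w in e])
M=Ro.from_euler('z',-10.2,degrees=True).as_matrix()[:2,:2]
for p in [(.045,0),(-.045,0)]: print(np.array([.538,-.2685])+M@p)
E
```

```text
stout [ 0.4895 -0.0069  0.058 ]
slim [ 0.6085 -0.0144  0.086 ]
tin [ 0.5503 -0.0127  0.048 ]
pan [0.5778 0.2887 0.062 ]
slim [590.5 -29.9] [6.273e+02 6.000e-01] [(-30, np.float64(30.9)), (-27, np.float64(31.0)), (-24, np.float64(31.0)), (-21, np.float64(31.0)), (-18, np.float64(31.0)), (-15, np.float64(31.1)), (-12, np.float64(31.2)), (-9, np.float64(31.1)), (-6, np.float64(31.0)), (-3, np.float64(30.8)), (0, np.float64(30.6)), (3, np.float64(30.5)), (6, np.float64(30.4)), (9, np.float64(30.4)), (12, np.float64(31.4)), (15, np.float64(32.3)), (18, np.float64(33.1)), (21, np.float64(33.8)), (24, np.float64(34.5)), (27, np.float64(35.0)), (30, np.float64(35.5))]
stout [467.6 -27.8] [511.1  14.3] [(-30, np.float64(45.8)), (-27, np.float64(45.5)), (-24, np.float64(45.0)), (-21, np.float64(44.4)), (-18, np.float64(43.7)), (-15, np.float64(42.9)), (-12, np.float64(42.0)), (-9, np.float64(41.3)), (-6, np.float64(41.5)), (-3, np.float64(41.7)), (0, np.float64(42.0)), (3, np.float64(42.9)), (6, np.float64(43.7)), (9, np.float64(44.3)), (12, np.float64(44.8)), (15, np.float64(45.3)), (18, np.float64(45.5)), (21, np.float64(45.7)), (24, np.float64(45.7)), (27, np.float64(45.6)), (30, np.float64(45.4))]
[ 0.5822888  -0.27646881]
[ 0.4937112  -0.26053119]
```

Emit:
play_rows --pt "-1.66 1.66 0 0 0 0" --pt "-1.66 1.66 0 0 0 0" --pt "-1.66 1.66 0 0 0 0" --pt "-1.66 1.66 0 0 0 0" --pt "-1.66 1.66 0 0 0 0" --pt "-1.66 1.66 0 0 0 0" --pt "-1.66 1.66 0 0 0 0" --pt "-1.66 1.66 0 0 0 0" --pt "0 0 2 0 0 0" --pt "0 0 2 0 0 0" --pt "0 0 2 0 0 0" --pt "0 0 2 0 0 0" --pt "0 0 2 0 0 0" --pt "0 0 2 0 0 0" --pt "0 0 2 0 0 0" --pt "0 0 2 0 0 0" --pt "0 0 2 0 0 0" --pt "0 0 1.5 0 0 0" --pt "0 0 1 0 0 0" --pt "0 0 0 0 0 0"

```text
clock: 4.83
tool_pos: [0.6077, -0.0156, 0.0702]
orientation: [-180.0, -0.2, 180.0]
force: [-0.3, 0.2, 1.1]
opening: 0.0875
gripper_force: 0.0
```

```bash
python3 - <<'E'
from h import *
s=shot('scene','s2.png'); cv2.imwrite('pics/s2c.png',cv2.resize(s['frame'][100:260,220:420,::-1],None,fx=3.5,fy=3.5))
for t in ['slim_crystal_centre','stout_crystal_centre','tin_centre']:
    print(t,[(np.round(d['position'],3).tolist(),round(d['score'],2)) for d in spot_point('scene',t)])
E
```

```text
slim_crystal_centre [([0.615, -0.022, 0.058], 0.89), ([0.577, 0.289, 0.061], 0.25)]
stout_crystal_centre [([0.473, 0.095, 0.036], 0.79), ([0.397, -0.056, 0.036], 0.73), ([0.487, -0.011, 0.04], 0.66)]
tin_centre [([0.548, -0.015, 0.028], 0.44)]
```

View pics/s2c.png

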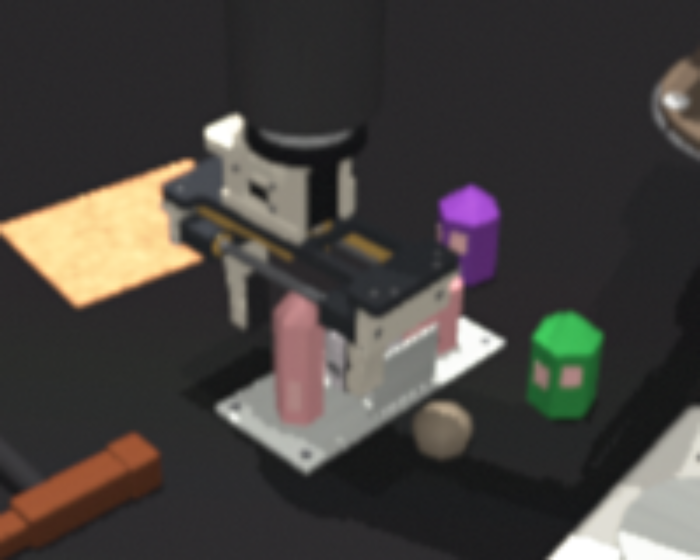

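The scene crop shows the fingers either side of the slim crystal (its axis at (298,360), midpoint of the fingertips about (302,357)). Close and lift.

Emit:
play_rows --pt "-0.2 0 0 0 0 0" --pt "0 0 0 0 0 0" --pt "0 0 0 0 0 0" --pt "0 0 0 0 0 0" --pt "0 0 0 0 0 0" --pt "0 0 0 0 0 0" --pt "0 0 0 0 0 0" --pt "0 0 0 0 0 0" --pt "0 0 0 0 0 0" --pt "0 0 0 0 0 0" --grip 1.5

```text
clock: 5.87
tool_pos: [0.611, -0.0152, 0.0726]
orientation: [-180.0, 0.0, -180.0]
force: [0.8, -0.7, 0.3]
opening: 0.0291
gripper_force: 29.9
```

Emit:
play_rows --pt "0 0 -1 0 0 0" --pt "0 0 -2 0 0 0" --pt "0 0 -2 0 0 0" --pt "0 0 -2 0 0 0" --pt "0.1 -1 0 0 0 0" --pt "0.3 -2.1 0 0 0 0" --pt "0.3 -2.1 0 0 0 0" --pt "0.3 -2.1 0 0 0 0" --pt "0.3 -2.1 0 0 0 0" --pt "0.3 -2.1 0 0 0 0" --pt "0.3 -2.1 0 0 0 0" --pt "0.3 -2.1 0 0 0 0" --pt "0.2 -2.1 0 0 0 0" --pt "0.2 -2.1 0 0 0 0" --pt "0.2 -2.1 0 0 0 0" --pt "0.1 -2.1 0 0 0 0" --pt "0 -2.1 0 0 0 0" --pt "0 -1.1 0 0 0 0" --pt "0 0 0 0 0 0" --pt "0 0 0 0 0 0"

```text
clock: 7.53
tool_pos: [0.5815, -0.2885, 0.1421]
orientation: [180.0, -0.0, 179.9]
force: [0.2, -0.5, -2.9]
opening: 0.0293
gripper_force: 29.9
```

```bash
python3 - <<'E'
from h import *
o=get_obs();print(o['tool_pos'],o['orientation'],o['opening'],o['gripper_force'])
s=shot('scene','s3.png'); cv2.imwrite('pics/s3c.png',cv2.resize(s['frame'][70:250,180:400,::-1],None,fx=3,fy=3))
E
```

```text
[ 0.58146563 -0.28853226  0.14209589] [ 1.79972870e+02 -4.47840972e-02  1.79916833e+02] 0.029324260123955476 29.93777091949596
```

View pics/s3c.png

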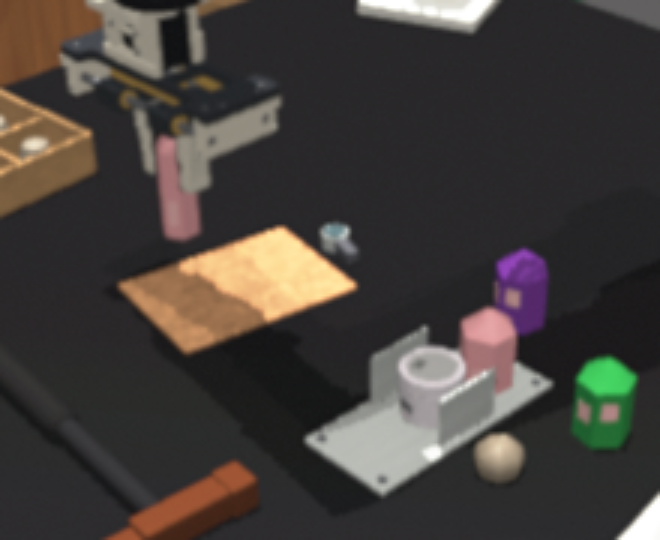

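The slim crystal is held upright over the far half of the mat, about 12 mm past the target in y. I'll correct and lower.

Emit:
play_rows --pt "0 1.2 0 0 0 0" --pt "0 0 1.5 0 0 0" --pt "0 0 1.5 0 0 0" --pt "0 0 1.5 0 0 0" --pt "0 0 1 0 0 0" --pt "0 0 0.6 0 0 0" --pt "0 0 0.4 0 0 0" --pt "0 0 0.2 0 0 0" --pt "0 0 0.2 0 0 0" --pt "0 0 0 0 0 0" --pt "0 0 0 0 0 0" --pt "0 0 0 0 0 0" --pt "0 0 0 0 0 0"

```text
clock: 8.67
tool_pos: [0.5822, -0.2763, 0.074]
orientation: [-180.0, 0.0, 180.0]
force: [-0.6, -0.3, -2.4]
opening: 0.0291
gripper_force: 29.9
```

Emit:
play_rows --pt "0 0 0 0 0 0" --pt "0 0 0 0 0 0" --pt "0 0 0 0 0 0" --pt "0 0 0 0 0 0" --pt "0 0 0 0 0 0" --pt "0 0 0 0 0 0" --pt "0 0 0 0 0 0" --pt "0 0 -1 0 0 0" --pt "0 0 -2 0 0 0" --pt "0 0 -3 0 0 0" --pt "0 0 -3 0 0 0" --pt "0 0 -3 0 0 0" --pt "0 0 0 0 0 0" --grip 8.7

```text
clock: 9.75
tool_pos: [0.585, -0.2774, 0.2016]
orientation: [-179.8, 0.6, -179.9]
force: [1.9, -1.0, 1.0]
opening: 0.0868
gripper_force: 0.0
```

```bash
python3 - <<'E'
from h import *
o=get_obs();print(o['tool_pos'],o['orientation'],o['opening'],o['force'])
for c in ['scene','top']:
    s=shot(c,c+'4.png')
    for t in ['slim_crystal_centre','stout_crystal_centre','tin_centre']:
        print(t,[(np.round(d['position'],3).tolist(),round(d['score'],2)) for d in spot_point(c,t)])
E
```

```text
[ 0.58501403 -0.2774271   0.20161596] [-179.78620638    0.5717172  -179.93001755] 0.0868141920416936 [ 1.85488013 -1.03458533  0.95149381]
slim_crystal_centre [([0.584, -0.272, 0.056], 0.98)]
stout_crystal_centre [([0.476, 0.097, 0.036], 0.77), ([0.489, -0.01, 0.038], 0.62)]
tin_centre [([0.55, -0.014, 0.024], 0.71)]
slim_crystal_centre []
stout_crystal_centre [([0.486, -0.009, 0.041], 0.86), ([0.391, -0.054, 0.038], 0.82), ([0.471, 0.102, 0.034], 0.81)]
tin_centre [([0.544, -0.012, 0.028], 0.57), ([0.789, 0.221, -0.001], 0.3)]
```

Emit:
play_rows --pt "0.4 1.1 0 0 0 0" --pt "0.8 2.3 0 0 0 0" --pt "0.8 2.3 0 0 0 0" --pt "0.8 2.3 0 0 0 0" --pt "0.8 2.3 0 0 0 0" --pt "0.8 2.3 0 0 0 0" --pt "0.8 2.3 0 0 0 0" --pt "0.8 2.3 0 0 0 0" --pt "0.8 2.3 0 0 0 0" --pt "0.8 2.3 0 0 0 0" --pt "0.8 2.3 0 0 0 0" --pt "0.8 2.3 0 0 0 0" --pt "0.1 0.5 0 0 0 0" --pt "0 0 2 0 0 0" --pt "0 0 3 0 0 0" --pt "0 0 3 0 0 0" --pt "0 0 3 0 0 0" --pt "0 0 2 0 0 0" --pt "0 0 1.9 0 0 0" --pt "0 0 0 0 0 0"

```text
clock: 11.82
tool_pos: [0.4863, -0.008, 0.0411]
orientation: [-179.9, -0.4, 180.0]
force: [-1.1, 0.8, -0.0]
opening: 0.087
gripper_force: 0.0
```

```bash
python3 - <<'E'
from h import *
o=get_obs();print(o['tool_pos'],o['orientation'],o['opening'],o['force'])
s=shot('wrist','w5.png')
E
```

```text
[ 0.48627227 -0.00796159  0.04111165] [-179.88311748   -0.36163229  179.96641261] 0.08701447528038181 [-1.05055552  0.82043138 -0.03225594]
```

View pics/w5.png

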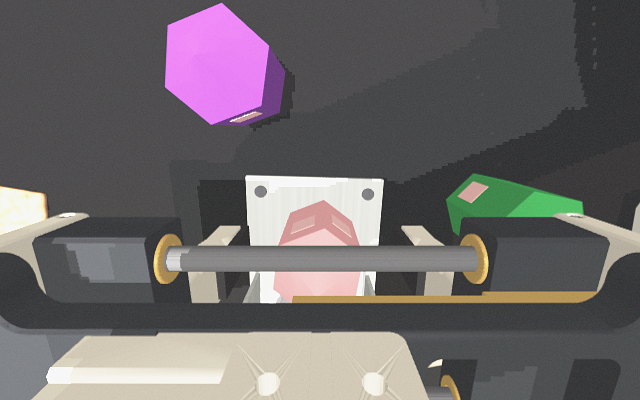

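The stout crystal (320,245) sits between the two fingers, and the green one is clear of the right finger. Close and lift.

Emit:
play_rows --pt "0 0 0 0 0 0" --pt "0 0 0 0 0 0" --pt "0 0 0 0 0 0" --pt "0 0 0 0 0 0" --pt "0 0 0 0 0 0" --pt "0 0 0 0 0 0" --pt "0 0 0 0 0 0" --pt "0 0 0 0 0 0" --pt "0 0 0 0 0 0" --grip 2.5

```text
clock: 12.62
tool_pos: [0.4892, -0.0072, 0.0449]
orientation: [-180.0, 0.0, -180.0]
force: [-0.4, -0.8, 5.9]
opening: 0.0434
gripper_force: 29.2
```

Emit:
play_rows --pt "0 0 0 0 0 0" --pt "0 0 0 0 0 0" --pt "0 0 0 0 0 0" --pt "0 0 0 0 0 0"

```text
clock: 12.95
tool_pos: [0.4892, -0.0072, 0.0449]
orientation: [-180.0, 0.0, -180.0]
force: [-1.1, -1.2, 5.6]
opening: 0.0428
gripper_force: 29.2
```

Emit:
play_rows --pt "0 0 -1 0 0 0" --pt "0 0 -1.5 0 0 0" --pt "0 0 -1.5 0 0 0" --pt "0 0 -2 0 0 0" --pt "0 -1 0 0 0 0" --pt "0 -2 0 0 0 0" --pt "0 -2 0 0 0 0" --pt "0 -2 0 0 0 0" --pt "0 -2 0 0 0 0" --pt "-0.1 -2 0 0 0 0" --pt "-0.1 -2 0 0 0 0" --pt "-0.1 -2 0 0 0 0" --pt "-0.1 -2 0 0 0 0" --pt "-0.1 -2 0 0 0 0" --pt "0 -2 0 0 0 0" --pt "0 -2 0 0 0 0" --pt "0 -1.5 0 0 0 0" --pt "0 -0.8 0 0 0 0" --pt "0 0 0 0 0 0" --pt "0 0 0 0 0 0"

```text
clock: 14.62
tool_pos: [0.4934, -0.2602, 0.1038]
orientation: [180.0, -0.1, 179.9]
force: [-0.0, 0.4, -1.4]
opening: 0.0431
gripper_force: 29.3
```

```bash
python3 - <<'E'
from h import *
o=get_obs();print(o['tool_pos'],o['orientation'],o['opening'],o['force'])
s=shot('scene','s6.png'); cv2.imwrite('pics/s6c.png',cv2.resize(s['frame'][70:250,180:400,::-1],None,fx=3,fy=3))
E
```

```text
[ 0.49337129 -0.26024096  0.10383474] [ 1.79971273e+02 -6.35522132e-02  1.79928954e+02] 0.043074183685586624 [-0.04776742  0.43198988 -1.43500742]
```

View pics/s6c.png

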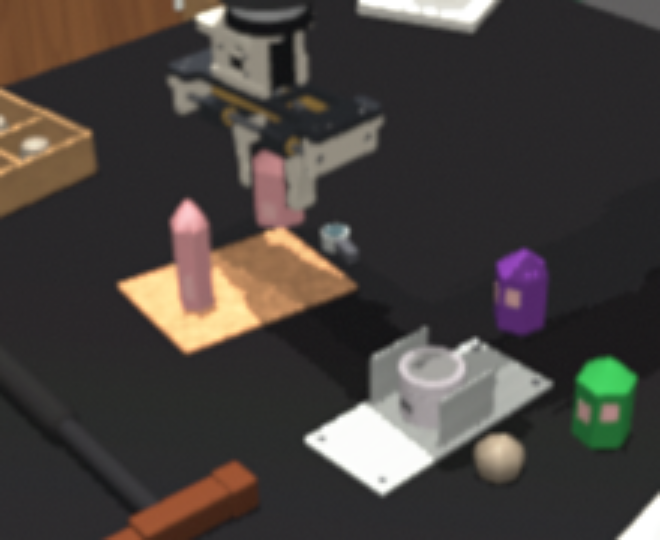

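The slim crystal stands upright on the mat at (193,265). The stout one is held above the near half, with the lens clear. Lower and release.

Emit:
play_rows --pt "0 0 1.5 0 0 0" --pt "0 0 1.5 0 0 0" --pt "0 0 1.2 0 0 0" --pt "0 0 0.8 0 0 0" --pt "0 0 0.5 0 0 0" --pt "0 0 0.2 0 0 0" --pt "0 0 0.2 0 0 0" --pt "0 0 0 0 0 0" --pt "0 0 0 0 0 0" --pt "0 0 0 0 0 0"

```text
clock: 15.5
tool_pos: [0.4943, -0.2602, 0.0461]
orientation: [-180.0, 0.1, -180.0]
force: [-0.5, -0.4, -2.6]
opening: 0.0432
gripper_force: 29.3
```

Emit:
play_rows --pt "0 0 0 0 0 0" --pt "0 0 0 0 0 0" --pt "0 0 0 0 0 0" --pt "0 0 0 0 0 0" --pt "0 0 0 0 0 0" --pt "0 0 0 0 0 0" --pt "0 0 -1 0 0 0" --pt "0 0 -2 0 0 0" --pt "0 0 -3 0 0 0" --pt "0 0 -3 0 0 0" --pt "0 0 -3 0 0 0" --pt "0 0 -3 0 0 0" --pt "0 0 0 0 0 0" --pt "0 0 0 0 0 0" --grip 8.7

```text
clock: 16.67
tool_pos: [0.495, -0.2604, 0.1985]
orientation: [-179.9, 0.3, -180.0]
force: [-0.6, -0.3, -0.1]
opening: 0.0867
gripper_force: 0.0
```

```bash
python3 - <<'E'
from h import *
o=get_obs();print(o['tool_pos'],o['orientation'],o['opening'],o['joint_pos'])
for c in ['scene','top']:
    s=shot(c,c+'7.png')
    for t in ['slim_crystal_centre','stout_crystal_centre','tin_centre']:
        print(t,[(np.round(d['position'],3).tolist(),round(d['score'],2)) for d in spot_point(c,t)])
E
```

```text
[ 0.49504405 -0.26040799  0.1984529 ] [-179.94900979    0.28471507 -179.99022665] 0.08669100930052022 [-7.68398122e+00  1.16410455e+01 -1.81847197e+01  1.43513346e-02
 -5.98852571e+01 -8.23135414e+01]
slim_crystal_centre [([0.583, -0.276, 0.058], 0.69), ([0.493, -0.261, 0.039], 0.66)]
stout_crystal_centre [([0.492, -0.26, 0.04], 0.94), ([0.395, -0.052, 0.04], 0.76), ([0.478, 0.098, 0.037], 0.66)]
tin_centre [([0.549, -0.014, 0.026], 0.93), ([0.583, -0.277, 0.057], 0.56)]
slim_crystal_centre []
stout_crystal_centre [([0.47, 0.101, 0.033], 0.66), ([0.391, -0.057, 0.042], 0.58)]
tin_centre [([0.543, -0.01, 0.024], 0.91)]
```

Emit:
play_rows --pt "-0.4 1.75 0 0 0 0" --pt "-0.4 2 0 0 0 0" --pt "-0.5 2.1 0 0 0 0" --pt "-0.5 2.1 0 0 0 0" --pt "-0.5 2.1 0 0 0 0" --pt "-0.5 2.1 0 0 0 0" --pt "-0.5 2.1 0 0 0 0" --pt "-0.5 2.1 0 0 0 0" --pt "-0.5 2.1 0 0 0 0" --pt "-0.5 2.1 0 0 0 0" --pt "-0.4 2.1 0 0 0 0" --pt "-0.4 2.1 0 0 0 0" --pt "0 0 0 0 0 0"

```text
clock: 18.15
tool_pos: [0.5507, -0.01, 0.1951]
orientation: [180.0, -0.0, -179.9]
force: [-0.1, 0.3, -0.5]
opening: 0.087
gripper_force: 0.0
```

Emit:
play_rows --pt "0 0 0 0 0 -6.82" --pt "0 0 0 0 0 -6.82" --pt "0 0 0 0 0 -6.82" --pt "0 0 0 0 0 -6.82" --pt "0 0 0 0 0 -6.82" --pt "0 0 0 0 0 -6.82" --pt "0 0 0 0 0 -6.82" --pt "0 0 0 0 0 -6.82" --pt "0 0 0 0 0 -6.82" --pt "0 0 0 0 0 -6.82" --pt "0 0 0 0 0 -6.82" --pt "0 0 0 0 0 -6.82" --pt "0 0 0 0 0 -6.82" --pt "0 0 0 0 0 0" --pt "0 0 0 0 0 0" --pt "0 0 0 0 0 0"

```text
clock: 19.48
tool_pos: [0.5499, -0.0128, 0.1953]
orientation: [180.0, -0.0, -91.6]
force: [0.9, 0.3, -0.8]
opening: 0.0871
gripper_force: 0.0
```

Emit:
play_rows --pt "0 0 2 0 0 0" --pt "0 0 2.5 0 0 0" --pt "0 0 2.5 0 0 0" --pt "0 0 2.5 0 0 0" --pt "0 0 2.5 0 0 0" --pt "0 0 2 0 0 0" --pt "0 0 1.5 0 0 0" --pt "0 0 0.8 0 0 0" --pt "0 0 0 0 0 0" --pt "0 0 0 0 0 0" --pt "0 0 0 0 0 0"

```text
clock: 20.4
tool_pos: [0.5508, -0.0125, 0.0335]
orientation: [-179.9, 0.0, -91.4]
force: [0.3, 0.5, 0.4]
opening: 0.0874
gripper_force: 0.0
```

Emit:
play_rows --pt "0 0 0 0 0 0" --pt "0 0 0 0 0 0" --pt "0 0 0 0 0 0" --pt "0 0 0 0 0 0" --pt "0 0 0 0 0 0" --pt "0 0 0 0 0 0" --pt "0 0 0 0 0 0" --pt "0 0 0 0 0 0" --pt "0 0 0 0 0 0" --grip 4

```text
clock: 21.15
tool_pos: [0.5501, -0.0126, 0.0327]
orientation: [-180.0, -0.0, -91.3]
force: [-0.5, 0.4, 3.7]
opening: 0.0531
gripper_force: 30.0
```

Emit:
play_rows --pt "0 0 -1 0 0 0" --pt "0 0 -2 0 0 0" --pt "0 0 -2 0 0 0" --pt "0 0 -2 0 0 0" --pt "0 0 -2 0 0 0" --pt "0 0 -2 0 0 0" --pt "0 0 -1 0 0 0" --pt "-1 -0.1 0 0 0 0" --pt "-2 -0.2 0 0 0 0" --pt "-2.6 -0.2 0 0 0 0" --pt "-2.8 -0.2 0 0 0 0" --pt "-2.8 -0.2 0 0 0 0" --pt "-2.8 -0.2 0 0 0 0" --pt "-2.8 -0.2 0 0 0 0" --pt "-2.8 -0.2 0 0 0 0" --pt "-2.8 -0.2 0 0 0 0" --pt "-2.8 -0.2 0 0 0 0" --pt "-2.8 -0.1 0 0 0 0" --pt "-2.3 0 0 0 0 0" --pt "0 0 0 0 0 0"

```text
clock: 22.82
tool_pos: [0.5765, 0.2939, 0.1506]
orientation: [179.9, -0.0, -91.2]
force: [0.7, -1.0, -1.7]
opening: 0.0533
gripper_force: 30.0
```

```bash
python3 - <<'E'
from h import *
o=get_obs();print(o['tool_pos'],o['orientation'],o['opening'],o['gripper_force'])
s=shot('scene','s8.png'); cv2.imwrite('pics/s8c.png',cv2.resize(s['frame'][100:320,280:520,::-1],None,fx=2.7,fy=2.7))
for c in ['scene','top']:
    snapshot(c); print(spot_point(c,'pan_centre'), spot_point(c,'tin_centre')[:2])
print(proj(s,[[.577,.290,.062],[.577,.290,.152],[.577,.290,.114]]))
E
```

```text
[0.57653091 0.2939221  0.15064775] [ 1.79942105e+02 -2.55111740e-02 -9.11838865e+01] 0.053292103366346474 30.000042304982344
[{'position': [0.5793, 0.2885, 0.062], 'score': 0.88}] [{'position': [0.5766, 0.2905, 0.1443], 'score': 0.77}]
[{'position': [0.5755, 0.2933, 0.0553], 'score': 0.88}] [{'position': [0.5695, 0.2908, 0.1436], 'score': 0.8}]
[[426.10136286 254.5259662 ]
 [433.61039355 220.35593688]
 [430.33601145 235.29576508]]
```

View pics/s8c.png

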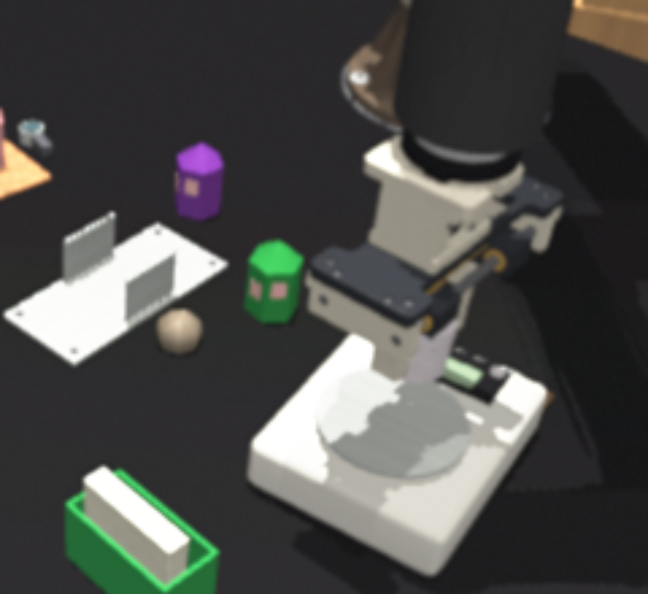

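The pan ellipse is centred at about (397,422) in the crop, which matches my projected pan centre within 2 px. The tin hangs upright above it. Lower 6.1 cm and release.

Emit:
play_rows --pt "0 0 0 0 0 0" --pt "0 0 1.5 0 0 0" --pt "0 0 1.5 0 0 0" --pt "0 0 1.2 0 0 0" --pt "0 0 0.8 0 0 0" --pt "0 0 0.5 0 0 0" --pt "0 0 0.3 0 0 0" --pt "0 0 0.2 0 0 0" --pt "0 0 0.1 0 0 0" --pt "0 0 0 0 0 0" --pt "0 0 0 0 0 0" --pt "0 0 0 0 0 0"

```text
clock: 24.17
tool_pos: [0.5772, 0.2899, 0.0921]
orientation: [-180.0, 0.0, -91.3]
force: [-0.6, -0.6, -2.4]
opening: 0.0532
gripper_force: 30.0
```

Emit:
play_rows --pt "0 0 0 0 0 0" --pt "0 0 0 0 0 0" --pt "0 0 0 0 0 0" --pt "0 0 0 0 0 0" --pt "0 0 0 0 0 0" --pt "0 0 0 0 0 0" --pt "0 0 -1 0 0 0" --pt "0 0 -2 0 0 0" --pt "0 0 -3 0 0 0" --pt "0 0 -3 0 0 0" --pt "0 0 -3 0 0 0" --pt "0 0 0 0 0 0" --pt "0 0 0 0 0 0" --pt "0 0 0 0 0 0" --grip 8.7

```text
clock: 25.33
tool_pos: [0.5768, 0.2897, 0.2119]
orientation: [-180.0, 0.0, -91.3]
force: [-0.4, -0.3, -1.1]
opening: 0.0868
gripper_force: 0.0
```

Emit:
play_rows --pt "3 0 0 0 0 0" --pt "3 0 0 0 0 0" --pt "3 0 0 0 0 0" --pt "3 0 0 0 0 0" --pt "3 0 0 0 0 0" --pt "3 0 0 0 0 0" --pt "3 0 0 0 0 0" --pt "3 0 0 0 0 0" --pt "3 0 0 0 0 0" --pt "0 0 0 0 0 0" --pt "0 0 0 0 0 0"

```text
clock: 26.25
tool_pos: [0.57, 0.0182, 0.2105]
orientation: [179.9, -0.0, -91.5]
force: [0.1, -0.3, 0.4]
opening: 0.0871
gripper_force: 0.0
```

```bash
python3 - <<'E'
from h import *
o=get_obs();print(o['tool_pos'],o['orientation'],o['opening'])
s=shot('top','t9.png'); cv2.imwrite('pics/t9c.png',cv2.resize(s['frame'][140:300,140:240,::-1],None,fx=3.7,fy=3.7))
print(proj(s,[[.577,.290,.106],[.577,.290,.062]])) 
for c in ['top','scene']:
    if c=='scene': snapshot(c)
    for t in ['pan_centre','tin_centre','slim_crystal_centre','stout_crystal_centre']:
        print(t,[(np.round(d['position'],3).tolist(),round(d['score'],2)) for d in spot_point(c,t)])
E
```

```text
[0.56995765 0.01819339 0.21046923] [ 1.79877364e+02 -3.82940894e-02 -9.14921558e+01] 0.08709864327392733
[[182.82486652 200.04472726]
 [190.26618964 201.29624211]]
pan_centre []
tin_centre []
slim_crystal_centre [([0.585, -0.273, 0.056], 0.62)]
stout_crystal_centre [([0.39, -0.055, 0.036], 0.81), ([0.492, -0.261, 0.045], 0.77), ([0.47, 0.102, 0.036], 0.42)]
pan_centre [([0.579, 0.284, 0.058], 0.98), ([0.555, -0.016, -0.002], 0.41), ([0.422, -0.258, -0.0], 0.23)]
tin_centre [([0.576, 0.29, 0.084], 0.66)]
slim_crystal_centre [([0.581, -0.275, 0.057], 0.63)]
stout_crystal_centre [([0.395, -0.055, 0.037], 0.95), ([0.475, 0.097, 0.036], 0.79), ([0.533, -0.274, -0.004], 0.41)]
```

View pics/t9c.png

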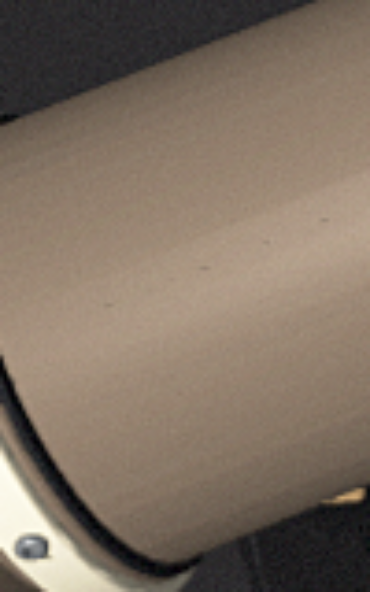

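The arm's forearm hides the balance in the top view. I'll turn back and go to the mat, then check the tin from there.

Emit:
play_rows --pt "0 0 0 0 0 6.82" --pt "0 0 0 0 0 6.82" --pt "0 0 0 0 0 6.82" --pt "0 0 0 0 0 6.82" --pt "0 0 0 0 0 6.82" --pt "0 0 0 0 0 6.82" --pt "0 0 0 0 0 6.82" --pt "0 0 0 0 0 6.82" --pt "0 0 0 0 0 6.82" --pt "0 0 0 0 0 6.82" --pt "0 0 0 0 0 6.82" --pt "0 0 0 0 0 6.82" --pt "0 0 0 0 0 6.82" --pt "0 0 0 0 0 0"

```text
clock: 27.92
tool_pos: [0.5707, 0.02, 0.2116]
orientation: [180.0, -0.0, 179.7]
force: [0.0, -0.1, 0.8]
opening: 0.0873
gripper_force: 0.0
```

Emit:
play_rows --pt "0.7 -2.5 0 0 0 0" --pt "0.7 -2.5 0 0 0 0" --pt "0.7 -2.5 0 0 0 0" --pt "0.7 -2.5 0 0 0 0" --pt "0.7 -2.5 0 0 0 0" --pt "0.7 -2.5 0 0 0 0" --pt "0.7 -2.5 0 0 0 0" --pt "0.7 -2.5 0 0 0 0" --pt "0.7 -2.5 0 0 0 0" --pt "0.7 -2.5 0 0 0 0" --pt "0.7 -2.5 0 0 0 0" --pt "0 -0.5 0 0 0 0" --pt "0 0 0 0 0 0" --pt "0 0 0 0 0 0" --pt "0 0 0 0 0 0"

```text
clock: 29.17
tool_pos: [0.494, -0.2595, 0.2115]
orientation: [180.0, 0.0, -179.9]
force: [-0.2, -0.0, 0.5]
opening: 0.0871
gripper_force: 0.0
```

```bash
python3 - <<'E'
from h import *
o=get_obs();print(o['tool_pos'],o['orientation'],o['opening'])
s=shot('top','t10.png'); f=s['frame'][...,::-1].copy()
a=cv2.resize(f[150:270,135:250],None,fx=4.5,fy=4.5,interpolation=cv2.INTER_CUBIC)
cv2.imwrite('pics/t10c.png',a)
print((proj(s,[[.577,.290,.106],[.577,.290,.062]])-[135,150])*4.5) 
for c in ['top','scene']:
    if c=='scene': snapshot(c)
    for t in ['pan_centre','tin_centre','slim_crystal_centre','stout_crystal_centre']:
        print(t,[(np.round(d['position'],3).tolist(),round(d['score'],2)) for d in spot_point(c,t)])
E
```

```text
[ 0.49395185 -0.25954361  0.21153777] [ 1.79992348e+02  2.92550257e-03 -1.79887766e+02] 0.08713620295417508
[[215.21189932 225.20127269]
 [248.6978534  230.83308947]]
pan_centre [([0.574, 0.293, 0.057], 0.96)]
tin_centre [([0.57, 0.293, 0.082], 0.57)]
slim_crystal_centre []
stout_crystal_centre [([0.468, 0.099, 0.034], 0.89), ([0.394, -0.057, 0.041], 0.78), ([0.572, 0.293, 0.083], 0.61)]
pan_centre [([0.575, 0.287, 0.056], 0.94)]
tin_centre [([0.578, 0.291, 0.081], 0.75)]
slim_crystal_centre [([0.584, -0.275, 0.059], 0.64)]
stout_crystal_centre [([0.396, -0.051, 0.039], 0.82), ([0.478, 0.101, 0.036], 0.7), ([0.492, -0.26, 0.038], 0.6)]
```

View pics/t10c.png

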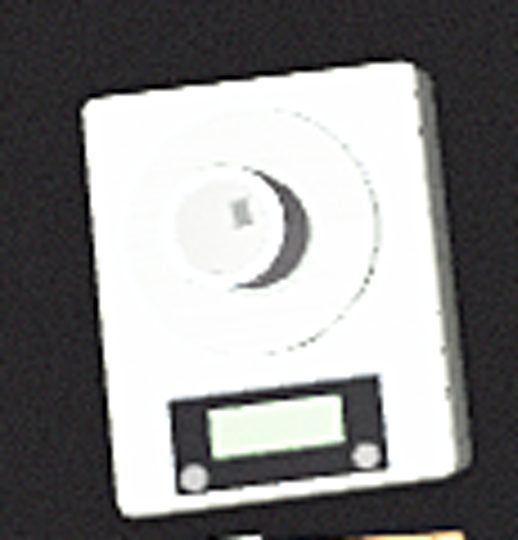

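The tin stands on the pan with its top centred at (220,225), where a tin centred on the pan should appear at about (220,226). That is within a few mm. Now pick up the stout crystal.

Emit:
play_rows --pt "0 0 2 0 0 0" --pt "0 0 2.5 0 0 0" --pt "0 0 2.5 0 0 0" --pt "0 0 2.5 0 0 0" --pt "0 0 2.5 0 0 0" --pt "0 0 2 0 0 0" --pt "0 0 1.5 0 0 0" --pt "0 0 1.1 0 0 0" --pt "0 0 0 0 0 0" --pt "0 0 0 0 0 0" --pt "0 0 0 0 0 0"

```text
clock: 30.58
tool_pos: [0.4945, -0.2604, 0.0465]
orientation: [-180.0, 0.1, -180.0]
force: [0.2, -0.5, 0.3]
opening: 0.0871
gripper_force: 0.0
```

Emit:
play_rows --pt "0 0 0 0 0 0" --pt "0 0 0 0 0 0" --pt "0 0 0 0 0 0" --pt "0 0 0 0 0 0" --pt "0 0 0 0 0 0" --pt "0 0 0 0 0 0" --pt "0 0 0 0 0 0" --pt "0 0 0 0 0 0" --pt "0 0 0 0 0 0" --pt "0 0 0 0 0 0" --grip 2.5

```text
clock: 31.42
tool_pos: [0.4938, -0.2602, 0.0456]
orientation: [-180.0, -0.0, -180.0]
force: [-0.2, 0.1, 1.8]
opening: 0.0434
gripper_force: 29.1
```

Emit:
play_rows --pt "0 0 -1 0 0 0" --pt "0 0 -1.5 0 0 0" --pt "0 0 -1.5 0 0 0" --pt "0 0 -2 0 0 0" --pt "0 1 0 0 0 0" --pt "0 2 0 0 0 0" --pt "0 2 0 0 0 0" --pt "0 2 0 0 0 0" --pt "0 2 0 0 0 0" --pt "0.1 2 0 0 0 0" --pt "0.1 2 0 0 0 0" --pt "0.1 2 0 0 0 0" --pt "0.1 2 0 0 0 0" --pt "0.1 2 0 0 0 0" --pt "0 2 0 0 0 0" --pt "0 2 0 0 0 0" --pt "0 1.5 0 0 0 0" --pt "0 0.7 0 0 0 0" --pt "0 0 0 0 0 0" --pt "0 0 0 0 0 0"

```text
clock: 33.08
tool_pos: [0.4884, -0.008, 0.1055]
orientation: [-180.0, -0.0, -179.9]
force: [0.0, 0.6, -1.8]
opening: 0.0428
gripper_force: 29.1
```

Emit:
play_rows --pt "0 0 1.5 0 0 0" --pt "0 0 1.5 0 0 0" --pt "0 0 1.2 0 0 0" --pt "0 0 0.8 0 0 0" --pt "0 0 0.5 0 0 0" --pt "0 0 0.3 0 0 0" --pt "0 0 0.1 0 0 0" --pt "0 0 0 0 0 0" --pt "0 0 0 0 0 0" --pt "0 0 0 0 0 0"

```text
clock: 33.92
tool_pos: [0.4891, -0.008, 0.0471]
orientation: [180.0, 0.1, -180.0]
force: [0.2, -0.2, -2.3]
opening: 0.0427
gripper_force: 29.1
```

Emit:
play_rows --pt "0 0 0.1 0 0 0" --pt "0 0 0 0 0 0" --pt "0 0 0 0 0 0"

```text
clock: 34.17
tool_pos: [0.4888, -0.0081, 0.0457]
orientation: [180.0, 0.0, -180.0]
force: [0.3, -0.1, -2.6]
opening: 0.0429
gripper_force: 29.1
```

Emit:
play_rows --pt "0 0 0 0 0 0" --pt "0 0 0 0 0 0" --pt "0 0 0 0 0 0" --pt "0 0 0 0 0 0" --pt "0 0 0 0 0 0" --pt "0 0 0 0 0 0" --pt "0 0 -1 0 0 0" --pt "0 0 -2 0 0 0" --pt "0 0 -3 0 0 0" --pt "0 0 -3 0 0 0" --pt "0 0 -3 0 0 0" --pt "0 0 -3 0 0 0" --pt "0 0 0 0 0 0" --pt "0 0 0 0 0 0" --grip 8.7

```text
clock: 35.33
tool_pos: [0.4897, -0.0078, 0.1975]
orientation: [179.9, 0.2, -180.0]
force: [-0.1, -1.0, 0.2]
opening: 0.087
gripper_force: 0.0
```

Emit:
play_rows --pt "-0.5 -1.5 0 0 0 0" --pt "-0.8 -2.3 0 0 0 0" --pt "-0.8 -2.3 0 0 0 0" --pt "-0.8 -2.3 0 0 0 0" --pt "-0.8 -2.3 0 0 0 0" --pt "-0.8 -2.3 0 0 0 0" --pt "-0.8 -2.3 0 0 0 0" --pt "-0.8 -2.3 0 0 0 0" --pt "-0.8 -2.3 0 0 0 0" --pt "-0.8 -2.3 0 0 0 0" --pt "-0.8 -2.3 0 0 0 0" --pt "-0.8 -2.3 0 0 0 0" --pt "0 -0.1 0 0 0 0" --pt "0 0 0 0 0 0" --pt "0 0 0 0 0 0"

```text
clock: 36.58
tool_pos: [0.581, -0.2769, 0.1941]
orientation: [180.0, -0.1, 180.0]
force: [-0.2, -0.6, 0.1]
opening: 0.087
gripper_force: 0.0
```

```bash
python3 - <<'E'
from h import *
o=get_obs();print(o['tool_pos'],o['orientation'],o['opening'])
for c in ['top','scene']:
    shot(c,c+'11.png')
    for t in ['tin_centre','slim_crystal_centre','stout_crystal_centre']:
        print(t,[(np.round(d['position'],3).tolist(),round(d['score'],2)) for d in spot_point(c,t)])
E
```

```text
[ 0.58096154 -0.27687653  0.19409578] [ 1.79958303e+02 -1.32389443e-01  1.79960296e+02] 0.08695618875344735
tin_centre [([0.572, 0.292, 0.082], 0.74)]
slim_crystal_centre [([0.566, 0.068, 0.001], 0.71)]
stout_crystal_centre [([0.396, -0.052, 0.037], 0.86), ([0.485, -0.006, 0.039], 0.85), ([0.47, 0.098, 0.034], 0.8)]
tin_centre [([0.579, 0.289, 0.084], 0.93), ([0.579, 0.286, 0.061], 0.31)]
slim_crystal_centre [([0.585, -0.274, 0.058], 0.57)]
stout_crystal_centre [([0.491, -0.008, 0.035], 0.79), ([0.394, -0.053, 0.035], 0.55)]
```

Emit:
play_rows --pt "0 0 1.5 0 0 0" --pt "0 0 2.2 0 0 0" --pt "0 0 2.2 0 0 0" --pt "0 0 2.2 0 0 0" --pt "0 0 2 0 0 0" --pt "0 0 1.5 0 0 0" --pt "0 0 0.6 0 0 0" --pt "0 0 0 0 0 0" --pt "0 0 0 0 0 0" --pt "0 0 0 0 0 0"

```text
clock: 37.82
tool_pos: [0.5826, -0.2773, 0.0749]
orientation: [-180.0, 0.1, -180.0]
force: [-0.1, 0.5, -0.1]
opening: 0.0869
gripper_force: 0.0
```

Emit:
play_rows --pt "0 0 0 0 0 0" --pt "0 0 0 0 0 0" --pt "0 0 0 0 0 0" --pt "0 0 0 0 0 0" --pt "0 0 0 0 0 0" --pt "0 0 0 0 0 0" --pt "0 0 0 0 0 0" --pt "0 0 0 0 0 0" --pt "0 0 0 0 0 0" --pt "0 0 0 0 0 0" --pt "0 0 0 0 0 0" --grip 1.5

```text
clock: 38.73
tool_pos: [0.5817, -0.2772, 0.0735]
orientation: [180.0, -0.0, 180.0]
force: [-0.3, 0.2, -0.2]
opening: 0.0291
gripper_force: 30.0
```

Return to TCP (0.611, -0.015): +2.9 cm in x, +26.2 cm in y.

Emit:
play_rows --pt "0 0 -1 0 0 0" --pt "0 0 -2 0 0 0" --pt "0 0 -2 0 0 0" --pt "0 0 -2 0 0 0" --pt "-0.1 1 0 0 0 0" --pt "-0.3 2.1 0 0 0 0" --pt "-0.3 2.1 0 0 0 0" --pt "-0.3 2.1 0 0 0 0" --pt "-0.3 2.1 0 0 0 0" --pt "-0.3 2.1 0 0 0 0" --pt "-0.3 2.1 0 0 0 0" --pt "-0.3 2.1 0 0 0 0" --pt "-0.2 2.1 0 0 0 0" --pt "-0.2 2.1 0 0 0 0" --pt "-0.2 2.1 0 0 0 0" --pt "-0.1 2.1 0 0 0 0" --pt "0 1.5 0 0 0 0" --pt "0 0.6 0 0 0 0" --pt "0 0 0 0 0 0" --pt "0 0 0 0 0 0"

```text
clock: 40.4
tool_pos: [0.6105, -0.0152, 0.1436]
orientation: [-180.0, -0.0, -180.0]
force: [-0.4, 0.4, -1.6]
opening: 0.029
gripper_force: 30.0
```

Emit:
play_rows --pt "0 0 1.5 0 0 0" --pt "0 0 1.5 0 0 0" --pt "0 0 1.5 0 0 0" --pt "0 0 1.2 0 0 0" --pt "0 0 0.6 0 0 0" --pt "0 0 0.4 0 0 0" --pt "0 0 0.2 0 0 0" --pt "0 0 0.1 0 0 0" --pt "0 0 0 0 0 0" --pt "0 0 0 0 0 0" --pt "0 0 0 0 0 0"

```text
clock: 41.32
tool_pos: [0.6111, -0.0151, 0.0742]
orientation: [180.0, 0.1, -180.0]
force: [-0.0, 0.1, -1.0]
opening: 0.0294
gripper_force: 30.0
```

Emit:
play_rows --pt "0 0 0 0 0 0" --pt "0 0 0 0 0 0" --pt "0 0 0 0 0 0" --pt "0 0 0 0 0 0" --pt "0 0 0 0 0 0" --pt "0 0 0 0 0 0" --pt "0 0 0 0 0 0" --pt "0 0 -1 0 0 0" --pt "0 0 -2 0 0 0" --pt "0 0 -3 0 0 0" --pt "0 0 -3 0 0 0" --pt "0 0 -3 0 0 0" --pt "0 0 0 0 0 0" --grip 8.7

```text
clock: 42.4
tool_pos: [0.614, -0.015, 0.2013]
orientation: [180.0, 0.6, -179.9]
force: [2.1, 0.6, 0.0]
opening: 0.0868
gripper_force: 0.0
```

Emit:
play_rows --pt "0 -2.5 0 0 0 0" --pt "0 -2.5 0 0 0 0" --pt "0 -2.5 0 0 0 0" --pt "0 -2.5 0 0 0 0" --pt "0 -2.5 0 0 0 0" --pt "0 -2.5 0 0 0 0" --pt "0 -2.5 0 0 0 0" --pt "0 -2.5 0 0 0 0" --pt "0 -2.5 0 0 0 0" --pt "0 -2.5 0 0 0 0" --pt "0 0 0 0 0 0" --pt "0 0 0 0 0 0" --pt "0 0 0 0 0 0"

```text
clock: 43.48
tool_pos: [0.6106, -0.2651, 0.1938]
orientation: [180.0, 0.0, 180.0]
force: [-0.1, -0.2, 0.1]
opening: 0.0871
gripper_force: 0.0
```

```bash
python3 - <<'E'
from h import *
a=shot('top','t12.png')['frame']; b=shot('scene','s12.png')['frame']
for t in ['tin_centre','slim_crystal_centre','stout_crystal_centre','grey_rock','lens','hammer','card_holder']:
    print(t,[(np.round(d['position'],3).tolist(),round(d['score'],2)) for d in spot_point('scene',t)])
f0=cv2.imread('pics/top0.png')[160:265,305:365]; 
r=lambda i,k:cv2.resize(i,None,fx=k,fy=k,interpolation=cv2.INTER_CUBIC)
p=np.zeros((580,790,3),np.uint8)
for i,x in [(r(f0,3.5),0),(r(a[160:265,305:365,::-1],3.5),215),(r(b[140:300,280:480,::-1],1.75),435)]: p[:i.shape[0],x:x+i.shape[1]]=i
cv2.imwrite('pics/fin.png',p)
for im in (cv2.imread('pics/top0.png'),a[:,:,::-1]):
    im=im.astype(int); pk=(im[...,2]-im[...,1]>22).astype(np.uint8)
    for roi in [(320,165,352,200),(315,222,355,260)]:
        m=cv2.moments(big(pk,roi)); print(round(m['m10']/m['m00'],2),round(m['m01']/m['m00'],2),m['m00'])
E
```

```text
tin_centre [([0.576, 0.285, 0.083], 0.62)]
slim_crystal_centre [([0.615, -0.018, 0.055], 0.73)]
stout_crystal_centre [([0.474, 0.098, 0.036], 0.98), ([0.487, -0.008, 0.039], 0.64), ([0.397, -0.051, 0.038], 0.57)]
grey_rock [([0.566, 0.072, 0.002], 0.5)]
lens [([0.422, -0.258, -0.001], 0.62)]
hammer [([0.78, -0.159, -0.001], 0.87)]
card_holder [([0.785, 0.222, 0.001], 0.73)]
336.38 183.02 184.5
333.09 241.5 312.0
335.01 182.96 191.0
332.54 241.88 324.0
```

View pics/fin.png

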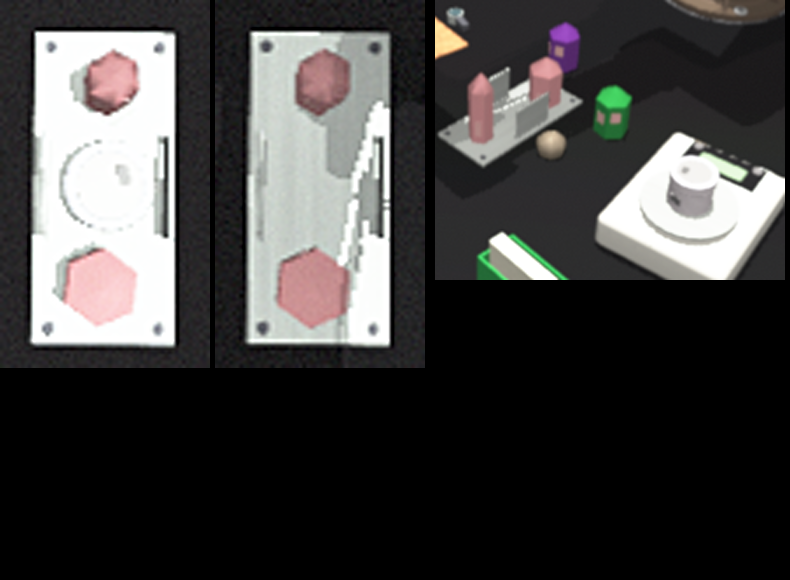

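The picture shows both crystals upright on their starting spots (about 1 px, or 3 mm, of shift) and the tin standing centred on the pan. The bystanders have not moved, so I'm handing in.

```bash
python3 -c "
from plant import *
print(close_job())"
```

```text
the job is handed in; nothing more can be done
None
```

The job is handed in at about 43.5 s of the 141 s allowed: the tin stands within a few mm of the pan's centre, both crystals are upright within about 3 mm of where they started, and the hammer, card holder, rock and lens have not moved; I have not seen the judge's verdict.

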